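# Set the picture-light controller's thumbwheels and store the address

## Robot

A 7-joint arm with a two-finger parallel gripper is mounted at the origin on the work surface. World frame = base frame: x ahead of the robot, y to its left, z up, the work surface at z = 0. Lengths are in m, angles in rad, forces in N, time in s.
With the tool pointing down it reaches from about 0.35 to 0.9 m from the base axis. Payload 8.1 kg.
Tool frame: the origin (TCP) lies at the very end of the fingers, on their centre line; the grasp point (between the pads) lies 19 mm behind it (grasp_offset is the distance from the TCP to the grasp point, in m); z points along the fingers, y is the line along which they close (so a half turn about z gives the same grasp; the last joint's range is limited). The gripper opens to 92 mm and grips with 3 to 60 N. Pads are 19 mm wide; open, the fingers measure 130 mm over their backs; the gripper's body (75 mm by 190 mm) begins 47 mm behind the grasp point.
Start: joints at [-1.438, 0.434, 0.025, 1.573, -0.012, 1.134, -0.075], TCP at [0.146, 0.608, 0.227] pointing down, gripper open.
Joint ranges: [-2.62, 2.62], [-0.44, 2.09], [-1.27, 1.32], [0.08, 2.57], [-1.32, 4.46], [0.12, 2], [-2.74, 2.74]. Speed limits (rad/s): [2.22, 2.22, 3.01, 3.01, 3.14, 3.14, 3.14].

## Interface

Orientations are given as a rotation vector (axis times angle).
In Python, from cell import observe, get_image, camera_params, sign_off, silhouettes, grasp_offset gives the robot as it stands. The module is installed in compiled form; this text tells all that it offers.
- The arm moves only by the tool jog_arm, never from a script. Its argument "motion" is a list that holds one entry, the list of rows, each a list of 7 numbers: the shift along the tool's x, y, z in m, then the turn, a rotation vector about the tool's x, y, z in rad, then the closure, from -1 (fully open) to 1 (shut), so that 0 is half open. In form: [[[dx, dy, dz, wx, wy, wz, hand], ...]]. A call has 1 to 10 rows; each row is the pose to reach, as a shift and turn from the pose commanded when the call began, along the tool's axes at that moment; what a row does not reach only later rows make up. A row lasts 1/12 s, in which the tool goes at most 41.7 mm and 7.16 degrees, less where a joint would pass 70% of its speed; a pose out of reach is approached as far as the arm can. A call with a gripper value outside its range is refused whole. The fingers move at their own pace and stop on an object; "force" is the grip in N (left out, the last holds). Time passes only in rows, so rows that repeat a pose let the fingers close. It gives the time, the measured TCP pose, the force, the opening and the grip force at its end, in the units of the state.
- observe(): the state, without advancing time (a new reading comes with each control period).
- get_image(name): name is "side" or "top"; returns the picture (384x512x3 uint8, red, green, blue); there is no depth.
- camera_params(name): a dict with "vertical_fov" (degrees; the focal length in pixels is half the picture's height over the tangent of half this angle, whatever the lens; pixels are square), "cx", "cy" (the principal point, pixels), "dist_coeffs" ([k1, k2, p1, p2, k3] as OpenCV has them; the pictures are not rectified), "T" (4x4, takes a point from camera to world coordinates). Camera axes: x right, y down, z forward; pixel columns grow to the right and rows downward; lengths in m; the calibration is good to about 2 mm. A picture is of the moment at which its call begins. camera_params takes no time and is no camera call.
- sign_off(): hands the job in; it is judged then, once.
Trained networks look in the newest picture that a camera, given by its name, has taken for a name from the list of things; names that differ only in an ending like _2 or _b are one class to them, and where a whole thing is asked for, a point or a joint stands for the part that bears it (a point fixed in the world has none). Each returns a list of dicts, best first, with "p" (0 to 1); they miss things now and then, are a little off and sometimes report something else, mostly with a low value. They report only what shows in the picture. A call takes as long as a camera call.
- silhouettes(query, camera): "mask" (384x512 bool, what is visible of it) and "pixel" ([column, row] in pixels, amid what is visible of it).
The state is a dict: "clock": time; "joints": joint angles; "dq": joint speeds; "joint_efforts": joint torques, N m; "position": TCP position; "ee_rot": TCP orientation; "force": force on the tool from outside, world axes, zero at the start; "ft_torque": the same for the moment, N m; "width": opening from 0.0 (shut) to 1.0 (fully open); "gripper_force": force on a finger pad.
Only numpy, scipy, OpenCV 4.12 (cv2) and the standard library are available. Lean on these libraries where they do the work, as an engineer would, in place of code of your own. Each camera call takes 0.05 s, during which the arm holds its last target. There are 200 camera calls.

## Task

On the grey lighting controller, set the three thumbwheels to the code 4-2-3, read from the robot's left to its right (each wheel's thumb bar should stand at the row with that many dots), then press the round key on the controller fully down to store it and let go. Do not shove the two picture frames that lie beside it.

Things in the scene. Friction and masses are not known exactly. Their poses are not given: they have to be found in the camera images.
- selector: grey lighting controller fixed to the table: housing 200 (x, from -115 to +85 mm) by 200 (y) by 55 mm high. Origin at table height under the midpoint of the wheels' axis; x points away from the robot (yawed up to 0.35 rad), y to the robot's left. The three black thumbwheels are 22 mm wide, at y = +56 (left), 0 (middle), -56 mm (right), each with one raised thumb bar
- axis_centre (a point): midpoint of the wheels' common axis (along the selector's y), 55 mm above the table, level with the housing's top. Wheels and the white scale bands between them form a half-sunk drum of radius 34 mm. The band on the right (-y) of each wheel is its scale: rows of 1 to 5 black dots 0.4 rad apart, 1 dot nearest the robot, 3 on top, 5 on the far side
- wheel_left (a joint): left thumbwheel (as the robot sees it): turn in rad about the selector's y axis, stops at -0.9 and 0.9; 0 = thumb bar straight up = digit 3; positive = bar leans to the far side (+x). Digit d is at 0.4*(d-3): 1 = -0.8, 2 = -0.4, 3 = 0, 4 = 0.4, 5 = 0.8. No clicks: a push of about 2.5 N on the bar turns it and it stays where it is left
- wheel_middle (a joint): middle thumbwheel (as the robot sees it): turn in rad about the selector's y axis, stops at -0.9 and 0.9; 0 = thumb bar straight up = digit 3; positive = bar leans to the far side (+x). Digit d is at 0.4*(d-3): 1 = -0.8, 2 = -0.4, 3 = 0, 4 = 0.4, 5 = 0.8. No clicks: a push of about 2.5 N on the bar turns it and it stays where it is left
- wheel_right (a joint): right thumbwheel (as the robot sees it): turn in rad about the selector's y axis, stops at -0.9 and 0.9; 0 = thumb bar straight up = digit 3; positive = bar leans to the far side (+x). Digit d is at 0.4*(d-3): 1 = -0.8, 2 = -0.4, 3 = 0, 4 = 0.4, 5 = 0.8. No clicks: a push of about 2.5 N on the bar turns it and it stays where it is left
- bar_left (a point): centre of the left wheel's thumb bar (moves with the wheel): a plain metal round bar 14 mm thick, 22 mm long along the selector's y, 64 mm from the wheel's axis, on a 7 mm thick web
- bar_middle (a point): centre of the middle wheel's thumb bar (moves with the wheel): a plain metal round bar 14 mm thick, 22 mm long along the selector's y, 64 mm from the wheel's axis, on a 7 mm thick web
- bar_right (a point): centre of the right wheel's thumb bar (moves with the wheel): a plain metal round bar 14 mm thick, 22 mm long along the selector's y, 64 mm from the wheel's axis, on a 7 mm thick web
- store_key_top (a point): centre of the top face of the round grey store key, 26 mm across, in a black collar on the housing's top near its near right corner; pressed straight down, it springs back
- store_key (a joint): travel of the store key in m, 0 = up, 0.006 = fully down (5 N)
- frame_left: flat wooden picture frame lying beside the selector on its left, 180 x 130 mm, 18 mm high, origin at the centre of its underside; a bystander to be left where it is
- frame_right: flat wooden picture frame lying beside the selector on its right, 150 x 120 mm, 18 mm high, origin at the centre of its underside; a bystander to be left where it is

How it is judged:
By the outcome, as a careful person would: the job done as asked, in the order asked, and still so for the second after the job is handed in, with the robot touching nothing.
It also fails if it takes over 54 s, if anything falls off the work surface, if the arm or the gripper's body presses on something with over 40 N, if the wrist force passes 120 N, or if a joint passes its speed limit or range.

## Working session

There is one attempt and no reset: what is moved stays moved. The work goes in short steps, Python scripts to look and compute and a tool call to move; the robot and the scene stay as the last step left them, time stands still between calls to the robot, and variables do not carry over. Pictures are saved under pics/ and viewed, at most 10 in all, crops included, and the job is handed in when it is done.

Besides the shell and the picture viewer there is one more tool, called after "Emit:" by a JSON object that holds its "fn" and its "kwargs". jog_arm: Moves the arm, as the interface text tells. Its arguments: {"type":"object","properties":{"motion":{"type":"array"},"force":{"type":"number"}},"required":["motion"]}

```bash
mkdir -p pics
cat > h.py <<'E'
import numpy as np, cv2
from cell import *
def K(n):
    p=camera_params(n); f=192/np.tan(np.radians(p["vertical_fov"]/2))
    return np.array([[f,0,p["cx"]],[0,f,p["cy"]],[0,0,1]]),np.array(p["dist_coeffs"],float),np.array(p["T"])
def proj(n,P):
    k,d,T=K(n); Ti=np.linalg.inv(T)
    return cv2.projectPoints(np.asarray(P,float).reshape(-1,1,3),cv2.Rodrigues(Ti[:3,:3])[0],Ti[:3,3],k,d)[0].reshape(-1,2)
def at_z(n,px,z):
    k,d,T=K(n); u=cv2.undistortPoints(np.array(px,float).reshape(-1,1,2),k,d).reshape(-1,2)
    r=np.c_[u,np.ones(len(u))]@T[:3,:3].T; c=T[:3,3]
    return c+r*((z-c[2])/r[:,2])[:,None]
E
cat > a.py <<'E'
from h import *
s=observe(); print(s["clock"],s["position"],s["ee_rot"],s["force"])
ims=[]
for n in("top","side"):
    im=get_image(n); cv2.imwrite(f"pics/{n}0.png",cv2.cvtColor(im,cv2.COLOR_RGB2BGR)); print(n,K(n)[2].round(3).tolist(),K(n)[0][0,0],K(n)[1])
    for q in("selector","bar_left","bar_middle","bar_right","store_key_top","frame_left","frame_right"):
        for r in silhouettes(q,n)[:3]: print(n,q,round(r["p"],2),np.round(r["pixel"],1),r["mask"].sum())
E
python3 a.py
```

```text
0.0 [0.14594719 0.60719726 0.22596724] [-3.69701079e-01 -3.11969684e+00  2.38634747e-03] [-0.16650499 -0.5369847  -0.85338003]
top [[-0.009, -0.988, 0.154, 0.389], [-1.0, 0.01, 0.008, 0.057], [-0.01, -0.154, -0.988, 1.13], [0.0, 0.0, 0.0, 1.0]] 422.42092899791544 [-0.14068005  0.          0.          0.          0.        ]
top selector 0.75 [327.5 210.9] 6206
top bar_left 0.66 [310.  198.2] 246
top bar_left 0.48 [346.1 247. ] 95
top bar_middle 0.6 [261.4 174.4] 3243
top bar_middle 0.5 [332.1 203.4] 226
top bar_right 0.84 [354.6 211. ] 258
top store_key_top 0.58 [344.2 245.2] 86
top store_key_top 0.33 [328.6 210.2] 6245
top frame_left 0.96 [259.4 174.6] 3158
top frame_right 0.65 [398.6 224.5] 2435
side [[0.844, -0.378, 0.38, 0.136], [-0.536, -0.59, 0.604, -0.621], [-0.004, -0.713, -0.701, 0.882], [0.0, 0.0, 0.0, 1.0]] 465.9701887884884 [0.05313292 0.         0.         0.         0.        ]
side selector 0.97 [279.3 265.4] 8206
side bar_left 0.78 [273.  226.2] 297
side bar_middle 0.78 [287.5 248.7] 297
side bar_right 0.85 [290.8 268.5] 389
side store_key_top 0.64 [252.4 282.2] 117
side store_key_top 0.58 [325.3 354. ] 4762
side frame_left 0.74 [277.1 200.7] 2609
side frame_right 0.8 [324.  352.8] 4886
```

Run:
```python
import cv2
a=cv2.imread('pics/top0.png')[140:300,220:440];b=cv2.imread('pics/side0.png')[170:390,180:400]
cv2.imwrite('pics/c1.png',cv2.resize(a,None,fx=3.6,fy=3.6,interpolation=2))
cv2.imwrite('pics/c2.png',cv2.resize(b,(600,600),interpolation=2))
```

```text
(no output)
```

View pics/c1.png

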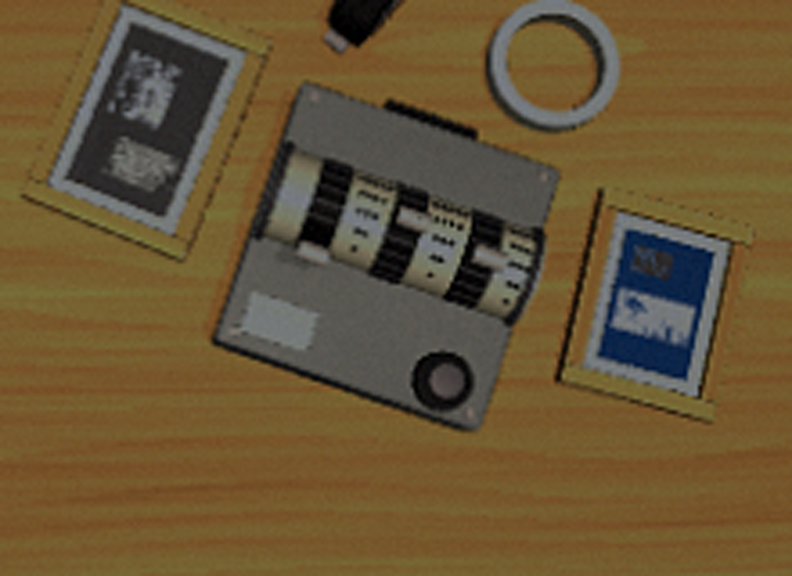

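View pics/c2.png

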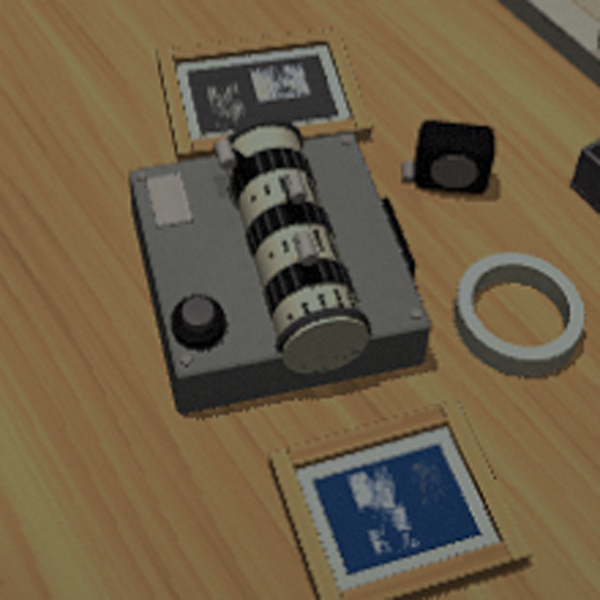

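The top crop shows the selector yawed about -0.3 rad. The bars are at (315,253), (413,218) and (490,256), and the key is at (444,379). In the side crop the bars are at (225,153), (293,186) and (303,245), and the key is at (201,312). The networks' bar masks cover whole wheels, so I'll fit the pose from these hand-read points.

```bash
cat > fit.py <<'E'
from h import *
from scipy.optimize import least_squares
t=lambda c:[220+c[0]/3.6-.4,140+c[1]/3.6-.4]
s=lambda c:[180+c[0]*.3667-.3,170+c[1]*.3667-.3]
# corners FL FR NR NL, bars L M R, key
top=np.array([t(c) for c in [(302,86),(557,176),(474,420),(214,335),(315,253),(413,218),(490,256),(444,379)]])
side=np.array([s(c) for c in [(352,135),(430,322),(177,378),(132,172),(225,153),(293,186),(303,245),(201,312)]])
def model(p):
    x,y,w,a,b,c,kx,ky,kz=p
    C=[[.085,.1,.055],[.085,-.1,.055],[-.115,-.1,.055],[-.115,.1,.055]]
    B=[[.064*np.sin(q),v,.055+.064*np.cos(q)] for q,v in((a,.056),(b,0),(c,-.056))]
    L=np.array(C+B+[[kx,ky,kz]]); R=np.array([[np.cos(w),-np.sin(w),0],[np.sin(w),np.cos(w),0],[0,0,1]])
    return L@R.T+[x,y,0]
f=lambda p:np.r_[(proj("top",model(p))-top),(proj("side",model(p))-side)].ravel()
r=least_squares(f,[.45,-.1,-.3,-.8,0,0,-.08,-.05,.07],loss="soft_l1",x_scale=.01)
print(r.x.round(4)); print(r.fun.reshape(-1,2).round(1).tolist()); print(model(r.x).round(4))
E
python3 fit.py
```

```text
[ 0.531  -0.1288 -0.3531 -0.6915  0.0129 -0.105  -0.0861 -0.0604  0.0595]
[[1.2, -1.1], [2.6, -0.7], [2.4, 4.6], [0.4, 2.0], [0.3, 0.9], [1.0, 1.5], [0.4, 1.6], [0.0, -0.0], [0.6, -3.2], [0.8, -1.4], [-1.1, -3.9], [-1.6, -2.9], [0.0, -1.1], [0.4, -1.2], [0.5, -1.1], [-0.0, 0.0]]
[[ 0.6454 -0.0644  0.055 ]
 [ 0.5762 -0.2521  0.055 ]
 [ 0.3886 -0.1829  0.055 ]
 [ 0.4577  0.0048  0.055 ]
 [ 0.5121 -0.0622  0.1043]
 [ 0.5318 -0.1291  0.119 ]
 [ 0.5054 -0.1791  0.1186]
 [ 0.4294 -0.1558  0.0595]]
```

```bash
sed -i 's/(474,420),(214,335)/(474,430),(214,342)/; s/^f=.*/f=lambda p:np.r_[(proj("top",model(p[:9]))+p[9:11]-top).ravel(),(proj("side",model(p[:9]))+p[11:]-side).ravel(),p[9:]*1.0]/; s/.07\],loss/.07,0,0,0,0],loss/; s/r.fun.reshape/r.fun[:32].reshape/; s/model(r.x)/model(r.x[:9])/' fit.py
cat >> fit.py <<'E'
p=r.x; sel=lambda L:np.array(L)@np.array([[np.cos(p[2]),-np.sin(p[2]),0],[np.sin(p[2]),np.cos(p[2]),0],[0,0,1]]).T+[p[0],p[1],0]
out=[]
for n,o,(x0,y0,sz) in(("top",p[9:11],(265,155,120)),("side",p[11:],(220,205,130))):
    im=cv2.imread(f"pics/{n}0.png"); k=3.2; im=cv2.convertScaleAbs(cv2.resize(im[y0:y0+sz,x0:x0+sz],None,fx=400/sz,fy=400/sz,interpolation=2),alpha=1.8); k=400/sz
    def pl(L,c,cl): 
        q=((proj(n,sel(L))+o-[x0,y0]+.5)*k).astype(int); cv2.polylines(im,[q.reshape(-1,1,2)],cl,c,1)
    for z in(0,.055): pl([[.085,.1,z],[.085,-.1,z],[-.115,-.1,z],[-.115,.1,z]],(0,255,0),True)
    for y in(.067,.045,.011,-.011,-.045,-.067):
        pl([[.034*np.sin(a),y,.055+.034*np.cos(a)] for a in np.linspace(-1.57,1.57,15)],(0,0,255),False)
    for a,y in zip(p[3:6],(.056,0,-.056)):
        pl([[.064*np.sin(a),y+e,.055+.064*np.cos(a)] for e in(-.011,.011)],(255,0,0),False)
    pl([[p[6]+.013*np.cos(a),p[7]+.013*np.sin(a),p[8]] for a in np.linspace(0,6,15)],(255,0,255),True)
    out.append(im)
cv2.imwrite("pics/ov1.png",np.hstack(out))
E
python3 fit.py
```

```text
[ 0.531  -0.1276 -0.3451 -0.6515  0.0347 -0.0843 -0.0865 -0.0611  0.0678
 -0.5813 -0.3095 -0.0372  2.2059]
[[-0.2, -1.2], [1.4, -1.3], [1.8, 1.4], [-0.4, 0.2], [-0.4, 0.0], [0.1, 0.7], [-0.5, 0.6], [0.1, -0.3], [-0.2, -1.4], [0.6, 0.1], [-1.0, -1.8], [-2.2, -0.7], [0.4, 0.3], [0.6, 0.5], [0.9, 0.6], [-0.2, 0.0]]
[[ 0.6448 -0.0623  0.055 ]
 [ 0.5771 -0.2505  0.055 ]
 [ 0.3889 -0.1828  0.055 ]
 [ 0.4566  0.0054  0.055 ]
 [ 0.5134 -0.0618  0.1059]
 [ 0.5331 -0.1284  0.119 ]
 [ 0.507  -0.1785  0.1188]
 [ 0.4289 -0.1558  0.0678]]
```

View pics/ov1.png

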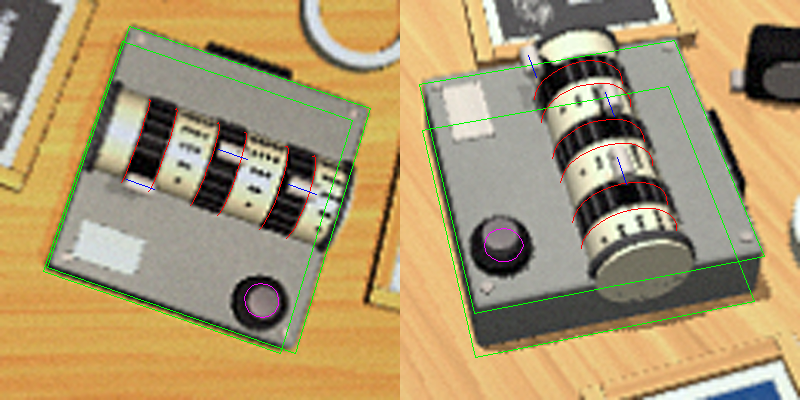

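```bash
cat >> h.py <<'E'
from scipy.spatial.transform import Rotation as Ro
AX=np.array([.531,-.128,.055]); YAW=-.345
EX=np.array([np.cos(YAW),np.sin(YAW),0]); EY=np.array([-np.sin(YAW),np.cos(YAW),0]); EZ=np.array([0,0,1.])
def tgt(y,q,R):
    r=np.sin(q)*EX+np.cos(q)*EZ
    return AX+y*EY+R*r, np.c_[EY,np.cos(q)*EX-np.sin(q)*EZ,-r]
def rel(P,M,s=None):
    s=s or observe(); C=Ro.from_rotvec(s["ee_rot"])
    return np.r_[C.inv().apply(P-s["position"]),(C.inv()*Ro.from_matrix(M)).as_rotvec()].round(4).tolist()
def where():
    s=observe(); d=s["position"]-AX; x,y,z=d@EX,d@EY,d[2]; Z=Ro.from_rotvec(s["ee_rot"]).as_matrix()[:,2]
    print("t",round(s["clock"],2),"sel xyz",np.round([x,y,z],4),"R",round(np.hypot(x,z),4),"q",round(np.arctan2(x,z),3),"tilt",round(np.arctan2(-Z@EX,-Z[2]),3),"F",np.round(s["force"],1),"w",round(s["width"],3),"gf",round(s["gripper_force"],1))
E
python3 -c "
from h import *
where(); print(rel(*tgt(.056,-.65,.15)))"
```

```text
t 0.8 sel xyz [-0.6111  0.5622  0.1718] R 0.6348 q -1.297 tilt 0.0 F [-0.5  0.6 -0.8] w 1.002 gf 0.0
[-0.4621, -0.5598, 0.0523, -0.4876, -0.544, 1.6142]
```

Emit:
{"fn": "jog_arm", "kwargs": {"motion": [[[-0.23,-0.28,0.0,-0.2,-0.25,0.8,0],[-0.23,-0.28,0.0,-0.2,-0.25,0.8,0],[-0.23,-0.28,0.0,-0.2,-0.25,0.8,0],[-0.23,-0.28,0.0,-0.2,-0.25,0.8,0],[-0.23,-0.28,0.0,-0.2,-0.25,0.8,0],[-0.23,-0.28,0.0,-0.2,-0.25,0.8,0],[-0.23,-0.28,0.0,-0.2,-0.25,0.8,0],[-0.23,-0.28,0.0,-0.2,-0.25,0.8,0],[-0.23,-0.28,0.0,-0.2,-0.25,0.8,0],[-0.23,-0.28,0.0,-0.2,-0.25,0.8,0]]]}}

```text
clock: 1.63
position: [0.3057, 0.2758, 0.2263]
ee_rot: [1.435, 2.483, 0.234]
force: [0.1, -0.1, -0.9]
width: 0.497
gripper_force: 0.0
```

```bash
python3 -c "
from h import *
where(); print(rel(*tgt(.056,-.65,.15)))"
```

```text
t 1.63 sel xyz [-0.3486  0.3038  0.1713] R 0.3884 q -1.114 tilt -0.291 F [ 0.1 -0.1 -0.9] w 0.497 gf 0.0
[-0.3459, -0.0426, 0.0955, -0.2899, -0.2553, 0.8213]
```

Emit:
{"fn": "jog_arm", "kwargs": {"motion": [[[-0.346,-0.043,0.095,-0.29,-0.255,0.82,0],[-0.346,-0.043,0.095,-0.29,-0.255,0.82,0],[-0.346,-0.043,0.095,-0.29,-0.255,0.82,0],[-0.346,-0.043,0.095,-0.29,-0.255,0.82,0],[-0.346,-0.043,0.095,-0.29,-0.255,0.82,0],[-0.346,-0.043,0.095,-0.29,-0.255,0.82,0],[-0.346,-0.043,0.095,-0.29,-0.255,0.82,0],[-0.346,-0.043,0.095,-0.29,-0.255,0.82,0],[-0.346,-0.043,0.095,-0.29,-0.255,0.82,0],[-0.346,-0.043,0.095,-0.29,-0.255,0.82,0]]]}}

```text
clock: 2.47
position: [0.4653, -0.0414, 0.1747]
ee_rot: [2.097, 1.478, 0.5]
force: [-0.5, -1.4, 0.6]
width: 0.504
gripper_force: 0.0
```

```bash
python3 -c "
from h import *
where(); print(rel(*tgt(.056,-.65,.15)),rel(*tgt(.056,-.65,.053)))
cv2.imwrite('pics/s1.png',cv2.resize(cv2.cvtColor(get_image('side'),cv2.COLOR_RGB2BGR)[120:340,170:390],(600,600)))"
```

```text
t 2.47 sel xyz [-0.0912  0.0593  0.1197] R 0.1505 q -0.651 tilt -0.651 F [-0.5 -1.4  0.6] w 0.504 gf 0.0
[-0.0033, 0.0001, 0.0005, 0.0009, -0.0026, 0.0012] [-0.0035, 0.0, 0.0975, 0.0009, -0.0026, 0.0012]
```

View pics/s1.png

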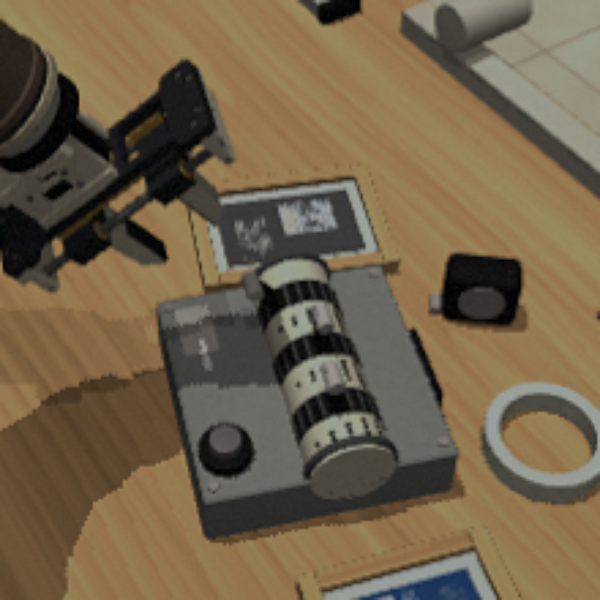

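The side view shows the open fingers at about (165,255) and (220,220). They are in line with the left bar at (253,285) and nothing is in the way. I'll descend and grip.

Emit:
{"fn": "jog_arm", "kwargs": {"motion": [[[-0.003,0,0.03,0,0,0,0],[-0.003,0,0.06,0,0,0,0],[-0.003,0,0.08,0,0,0,0],[-0.003,0,0.0975,0,0,0,0],[-0.003,0,0.0975,0,0,0,0],[-0.003,0,0.0975,0,0,0,1],[-0.003,0,0.0975,0,0,0,1],[-0.003,0,0.0975,0,0,0,1],[-0.003,0,0.0975,0,0,0,1],[-0.003,0,0.0975,0,0,0,1]]], "force": 8}}

```text
clock: 3.35
position: [0.5194, -0.0597, 0.0982]
ee_rot: [2.092, 1.484, 0.503]
force: [0.0, 0.3, 0.5]
width: 0.188
gripper_force: 0.3
```

```bash
python3 -c "
from h import *
where()
for q in np.linspace(-.65,.4,10)[1:]: print(rel(*tgt(.056,q,.052)))"
```

```text
t 3.35 sel xyz [-0.034   0.0604  0.0432] R 0.055 q -0.667 tilt -0.652 F [0.  0.3 0.5] w 0.188 gf 0.3
[-0.0044, 0.007, 0.0033, 0.1186, -0.0057, 0.0061]
[-0.0045, 0.0129, 0.0044, 0.2352, -0.0053, 0.0065]
[-0.0045, 0.0187, 0.0061, 0.3519, -0.0049, 0.0068]
[-0.0046, 0.0243, 0.0085, 0.4686, -0.0045, 0.0071]
[-0.0046, 0.0295, 0.0116, 0.5852, -0.0041, 0.0074]
[-0.0047, 0.0344, 0.0152, 0.7019, -0.0037, 0.0076]
[-0.0047, 0.0388, 0.0194, 0.8186, -0.0033, 0.0079]
[-0.0048, 0.0427, 0.0241, 0.9352, -0.0029, 0.0082]
[-0.0048, 0.046, 0.0291, 1.0519, -0.0024, 0.0084]
```

Emit:
{"fn": "jog_arm", "kwargs": {"motion": [[[-0.004,0,0,0,0,0,1],[-0.004,0,0,0,0,0,1],[-0.004,0,0,0,0,0,1],[-0.004,0,0,0,0,0,1]]]}}

```text
clock: 3.68
position: [0.5186, -0.0613, 0.0981]
ee_rot: [2.091, 1.489, 0.506]
force: [1.2, 6.4, -0.3]
width: 0.151
gripper_force: 8.0
```

```bash
python3 -c "
from h import *
where()
for q in np.linspace(-.65,.4,10)[1:]: print(rel(*tgt(.056,q,.052)))"
```

```text
t 3.68 sel xyz [-0.0342  0.0586  0.0431] R 0.055 q -0.672 tilt -0.651 F [ 1.2  6.4 -0.3] w 0.151 gf 8.0
[-0.0026, 0.0072, 0.0034, 0.118, -0.0092, 0.0089]
[-0.0027, 0.0132, 0.0044, 0.2347, -0.0087, 0.0095]
[-0.0028, 0.019, 0.0062, 0.3513, -0.0082, 0.01]
[-0.0028, 0.0246, 0.0086, 0.468, -0.0076, 0.0105]
[-0.0029, 0.0298, 0.0116, 0.5847, -0.007, 0.011]
[-0.003, 0.0347, 0.0153, 0.7013, -0.0064, 0.0114]
[-0.0031, 0.039, 0.0194, 0.818, -0.0058, 0.0119]
[-0.0031, 0.0429, 0.0241, 0.9347, -0.0051, 0.0123]
[-0.0032, 0.0462, 0.0292, 1.0513, -0.0044, 0.0127]
```

Emit:
{"fn": "jog_arm", "kwargs": {"motion": [[[0,0.0076,0.0004,0.118,0,0,1],[0,0.0139,0.0015,0.235,0,0,1],[0,0.02,0.0034,0.351,0,0,1],[0,0.026,0.0059,0.468,0,0,1],[0,0.0315,0.0091,0.585,0,0,1],[0,0.0366,0.013,0.701,0,0,1],[0,0.0412,0.0173,0.818,0,0,1],[0,0.0453,0.0223,0.935,0,0,1],[0,0.0488,0.0277,1.05,0,0,1],[0,0.0488,0.0277,1.05,0,0,1]]]}}

```text
clock: 4.52
position: [0.5695, -0.0832, 0.1055]
ee_rot: [2.362, 1.627, 0.081]
force: [0.7, -1.0, -1.5]
width: 0.005
gripper_force: 0.0
```

Emit:
{"fn": "jog_arm", "kwargs": {"motion": [[[0,0,0,0,0,0,1],[0,0,0,0,0,0,1],[0,0,0,0,0,0,1]]]}}

```text
clock: 4.77
position: [0.5685, -0.0868, 0.1046]
ee_rot: [2.361, 1.617, 0.079]
force: [-0.8, -0.3, -0.8]
width: 0.01
gripper_force: 0.0
```

```bash
python3 -c "
from h import *
where(); print(rel(*tgt(.056,.4,.055)))
for n in('top','side'): cv2.imwrite(f'pics/{n}2.png',cv2.cvtColor(get_image(n),cv2.COLOR_RGB2BGR))
"
```

```text
t 4.77 sel xyz [0.0214 0.0515 0.0496] R 0.054 q 0.407 tilt -0.259 F [-0.8 -0.3 -0.8] w 0.01 gf 0.0
[0.0044, 0.0002, -0.0015, 0.6591, 0.1099, -0.048]
```

```bash
python3 -c "
from h import *
print(observe()['joints'].round(2))
a=cv2.imread('pics/top2.png')[150:280,260:400];b=cv2.imread('pics/side2.png')[170:310,200:340]
cv2.imwrite('pics/c3.png',cv2.convertScaleAbs(np.hstack([cv2.resize(a,(400,371),interpolation=2),cv2.resize(b,(371,371),interpolation=2)]),alpha=1.6))"
```

```text
[ 0.06  0.41 -0.18  2.03  0.53  0.59 -0.9 ]
```

View pics/c3.png

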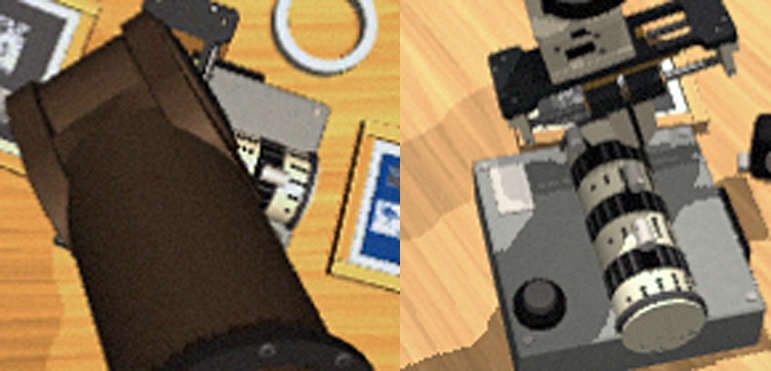

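The left bar slipped out, because wrist tilt was speed-limited near the joint-6 singularity. It still stands at about (575,137) in the crop, unmoved. I'll switch to a vertical tool with a shallow grip: straddle the bar, sweep it, and clamp at the target to centre it.

```bash
cat >> h.py <<'E'
def vt(y,q,h=.005,up=0.,dx=0.): # vertical tool, tip h below bar centre at wheel angle q
    return AX+y*EY+(.064*np.sin(q)+dx)*EX+(.064*np.cos(q)-h+up)*EZ, tgt(0,0,0)[1]
E
python3 -c "
from h import *
print(rel(*vt(.056,-.67,up=.08)))"
```

```text
[-0.0066, -0.039, -0.0885, 0.2584, 0.1154, -0.0232]
```

Emit:
{"fn": "jog_arm", "kwargs": {"motion": [[[0,0,-0.04,0,0,0,1],[0,0,-0.08,0.06,0,0,0.13],[-0.0066,-0.039,-0.0885,0.258,0.115,-0.023,0.13],[-0.0066,-0.039,-0.0885,0.258,0.115,-0.023,0.13],[-0.0066,-0.039,-0.0885,0.258,0.115,-0.023,0.13],[-0.0066,-0.039,-0.0885,0.258,0.115,-0.023,0.13],[-0.0066,-0.039,-0.0885,0.258,0.115,-0.023,0.13],[-0.0066,-0.039,-0.0885,0.258,0.115,-0.023,0.13],[-0.0066,-0.039,-0.0885,0.258,0.115,-0.023,0.13],[-0.0066,-0.039,-0.0885,0.258,0.115,-0.023,0.13]]]}}

```text
clock: 5.7
position: [0.5137, -0.0613, 0.1802]
ee_rot: [-2.569, -1.808, -0.001]
force: [-0.5, -0.2, 0.6]
width: 0.433
gripper_force: 0.0
```

```bash
python3 -c "
from h import *
where(); print(observe()['joints'].round(2))
print(rel(*vt(.056,-.67,up=.08))); print(rel(*vt(.056,-.67)))"
```

```text
t 5.7 sel xyz [-0.0388  0.057   0.1252] R 0.1311 q -0.301 tilt -0.0 F [-0.5 -0.2  0.6] w 0.433 gf 0.0
[ 0.27  0.33 -0.32  1.87  0.13  0.96 -0.46]
[-0.001, -0.0009, 0.0001, 0.0001, -0.0006, 0.0004]
[-0.001, -0.0009, 0.0801, 0.0001, -0.0006, 0.0004]
```

Emit:
{"fn": "jog_arm", "kwargs": {"motion": [[[0,0,0.04,0,0,0,0.13],[0,0,0.07,0,0,0,0.13],[0,0,0.08,0,0,0,0.13],[0,0,0.08,0,0,0,0.13],[0,0.012,0.0726,0,0,0,0.13],[0,0.027,0.0675,0,0,0,0.13],[0,0.04,0.0662,0,0,0,0.13],[0,0.0525,0.0675,0,0,0,0.13],[0,0.0645,0.0713,0,0,0,0.13],[0,0.0645,0.0713,0,0,0,0.13]]]}}

```text
clock: 6.53
position: [0.5769, -0.0845, 0.1107]
ee_rot: [2.571, 1.804, 0.005]
force: [-0.1, 0.6, 0.3]
width: 0.447
gripper_force: 0.0
```

```bash
python3 -c "
from h import *
where(); print(rel(*vt(.056,.4)))"
```

```text
t 6.53 sel xyz [0.0285 0.0565 0.0557] R 0.0626 q 0.473 tilt -0.002 F [-0.1  0.6  0.3] w 0.447 gf 0.0
[-0.0005, -0.0036, 0.0018, 0.0024, -0.0023, -0.002]
```

Emit:
{"fn": "jog_arm", "kwargs": {"motion": [[[0,-0.002,0.001,0,0,0,0.13],[0,-0.002,0.001,0,0,0,0.13],[0,-0.002,0.001,0,0,0,1],[0,-0.002,0.001,0,0,0,1],[0,-0.002,0.001,0,0,0,1],[0,-0.002,0.001,0,0,0,1],[0,-0.002,0.001,0,0,0,1],[0,-0.002,0.001,0,0,0,1],[0,-0.002,0.001,0,0,0,1],[0,-0.002,0.001,0,0,0,1]]]}}

```text
clock: 7.37
position: [0.572, -0.0831, 0.1076]
ee_rot: [-2.569, -1.804, 0.0]
force: [-3.8, 1.9, -5.0]
width: 0.152
gripper_force: 8.0
```

```bash
python3 -c "
from h import *
where(); print(rel(*vt(.056,.4)))"
```

```text
t 7.37 sel xyz [0.0234 0.0561 0.0526] R 0.0576 q 0.418 tilt 0.002 F [-3.8  1.9 -5. ] w 0.152 gf 8.0
[-0.0001, 0.0015, -0.0013, -0.002, -0.0013, -0.0013]
```

Emit:
{"fn": "jog_arm", "kwargs": {"motion": [[[0,0.0015,0,0,0,0,1],[0,0.0015,0,0,0,0,1],[0,0.0015,0,0,0,0,1],[0,0.0015,0,0,0,0,1],[0,0.0015,0,0,0,0,1]]]}}

```text
clock: 7.78
position: [0.5732, -0.0835, 0.1073]
ee_rot: [-2.569, -1.804, 0.001]
force: [-4.3, 2.6, -7.4]
width: 0.151
gripper_force: 8.0
```

```bash
python3 -c "
from h import *
where(); print(rel(*vt(.056,.4))); print(rel(*vt(0,.03,up=.06)))"
```

```text
t 7.78 sel xyz [0.0246 0.0561 0.0523] R 0.0579 q 0.44 tilt 0.003 F [-4.3  2.6 -7.4] w 0.151 gf 8.0
[-0.0001, 0.0003, -0.0016, -0.0026, -0.0012, -0.0012]
[-0.056, -0.0228, -0.0666, -0.0026, -0.0012, -0.0012]
```

Emit:
{"fn": "jog_arm", "kwargs": {"motion": [[[0,0,0,0,0,0,0.13],[0,0,0,0,0,0,0.13],[0,0,0,0,0,0,0.13],[0,0,0,0,0,0,0.13],[0,0,-0.035,0,0,0,0.13],[0,0,-0.067,0,0,0,0.13],[-0.03,-0.012,-0.067,0,0,0,0.13],[-0.056,-0.023,-0.067,0,0,0,0.13],[-0.056,-0.023,-0.067,0,0,0,0.13],[-0.056,-0.023,-0.067,0,0,0,0.13]]]}}

```text
clock: 8.62
position: [0.5332, -0.1307, 0.1758]
ee_rot: [2.574, 1.801, 0.002]
force: [-0.4, 1.0, -0.2]
width: 0.436
gripper_force: 0.0
```

```bash
python3 -c "
from h import *
where(); print(rel(*vt(0,.03,up=.06)));print(rel(*vt(0,.03)))
for q in(-.1,-.2,-.3,-.4): print(rel(*vt(0,q)))"
```

```text
t 8.62 sel xyz [ 0.003  -0.0018  0.1208] R 0.1208 q 0.025 tilt -0.001 F [-0.4  1.  -0.2] w 0.436 gf 0.0
[0.0018, -0.0011, 0.0018, 0.0012, -0.0008, -0.0047]
[0.0018, -0.0011, 0.0618, 0.0012, -0.0008, -0.0047]
[0.0017, -0.0094, 0.0621, 0.0012, -0.0008, -0.0047]
[0.0017, -0.0158, 0.063, 0.0012, -0.0008, -0.0047]
[0.0017, -0.022, 0.0646, 0.0012, -0.0008, -0.0047]
[0.0016, -0.028, 0.0668, 0.0012, -0.0008, -0.0047]
```

Emit:
{"fn": "jog_arm", "kwargs": {"motion": [[[0.0018,0,0.03,0,0,0,0.13],[0.0018,0,0.055,0,0,0,0.13],[0.0018,0,0.0618,0,0,0,0.13],[0.0018,0,0.0618,0,0,0,0.13],[0.0018,-0.0094,0.062,0,0,0,0.13],[0.0017,-0.016,0.063,0,0,0,0.13],[0.0017,-0.022,0.0646,0,0,0,0.13],[0.0017,-0.028,0.0665,0,0,0,0.13],[0.0017,-0.028,0.0665,0,0,0,0.13],[0.0017,-0.028,0.0665,0,0,0,0.13]]]}}

```text
clock: 9.45
position: [0.5072, -0.1175, 0.1089]
ee_rot: [-2.57, -1.805, -0.001]
force: [-0.5, -0.1, -0.4]
width: 0.435
gripper_force: 0.0
```

Emit:
{"fn": "jog_arm", "kwargs": {"motion": [[[0,0,0,0,0,0,1],[0,0,0,0,0,0,1],[0,0,0,0,0,0,1],[0,0,0,0,0,0,1],[0,0,0,0,0,0,1],[0,0,0,0,0,0,1],[0,0,0,0,0,0,1],[0,0,0,0,0,0,1]]]}}

```text
clock: 10.12
position: [0.508, -0.1177, 0.1085]
ee_rot: [-2.57, -1.805, -0.002]
force: [4.4, -1.5, -5.4]
width: 0.149
gripper_force: 8.0
```

```bash
python3 -c "
from h import *
where(); print(rel(*vt(0,-.4)))"
```

```text
t 10.12 sel xyz [-0.0251  0.0019  0.0535] R 0.0591 q -0.439 tilt 0.0 F [ 4.4 -1.5 -5.4] w 0.149 gf 8.0
[-0.0019, 0.0002, -0.0005, -0.0001, -0.0016, -0.0015]
```

Emit:
{"fn": "jog_arm", "kwargs": {"motion": [[[0,0,0,0,0,0,0.13],[0,0,0,0,0,0,0.13],[0,0,0,0,0,0,0.13],[0,0,0,0,0,0,0.13],[0,0,-0.035,0,0,0,0.13],[0,0,-0.066,0,0,0,0.13],[-0.03,0.012,-0.066,0,0,0,0.13],[-0.058,0.025,-0.066,0,0,0,0.13],[-0.058,0.025,-0.066,0,0,0,0.13],[-0.058,0.025,-0.066,0,0,0,0.13]]]}}

```text
clock: 10.95
position: [0.5111, -0.1827, 0.1744]
ee_rot: [-2.574, -1.8, -0.001]
force: [-0.0, -0.2, -0.4]
width: 0.437
gripper_force: 0.0
```

```bash
python3 -c "
from h import *
where(); print(rel(*vt(-.056,0)))
for n in('top','side'): cv2.imwrite(f'pics/{n}3.png',cv2.cvtColor(get_image(n),cv2.COLOR_RGB2BGR))"
```

```text
t 10.95 sel xyz [-0.0002 -0.0582  0.1194] R 0.1194 q -0.002 tilt 0.001 F [-0.  -0.2 -0.4] w 0.437 gf 0.0
[0.0022, 0.0003, 0.0604, -0.0006, -0.0009, -0.0051]
```

Emit:
{"fn": "jog_arm", "kwargs": {"motion": [[[0.001,0,0.03,0,0,0,0.13],[0.001,0,0.055,0,0,0,0.13],[0.001,0,0.06,0,0,0,0.13],[0.001,0,0.06,0,0,0,1],[0.001,0,0.06,0,0,0,1],[0.001,0,0.06,0,0,0,1],[0.001,0,0.06,0,0,0,1],[0.001,0,0.06,0,0,0,1],[0.001,0,0.06,0,0,0,1],[0.001,0,0.06,0,0,0,1]]]}}

```text
clock: 11.88
position: [0.5125, -0.1796, 0.1155]
ee_rot: [-2.571, -1.805, -0.003]
force: [-2.8, 1.9, 7.4]
width: 0.148
gripper_force: 8.0
```

Emit:
{"fn": "jog_arm", "kwargs": {"motion": [[[0,0,0,0,0,0,1],[0,0,0,0,0,0,1]]]}}

```text
clock: 12.05
position: [0.5125, -0.1796, 0.1155]
ee_rot: [-2.571, -1.805, -0.003]
force: [-3.4, 0.7, 6.6]
width: 0.147
gripper_force: 8.0
```

```bash
python3 -c "
from h import *
where(); print(rel(*vt(-.056,0)))"
```

```text
t 12.05 sel xyz [ 0.0001 -0.0548  0.0605] R 0.0605 q 0.001 tilt -0.001 F [-3.4  0.7  6.6] w 0.147 gf 8.0
[-0.0012, -0.0001, 0.0015, 0.0012, -0.0018, -0.0014]
```

Emit:
{"fn": "jog_arm", "kwargs": {"motion": [[[0,0,0,0,0,0,0.13],[0,0,0,0,0,0,0.13],[0,0,0,0,0,0,0.13],[0,0,0,0,0,0,0.13],[0,0,-0.04,0,0,0,0.13],[0,0,-0.08,0,0,0,0.13],[0.1,-0.02,-0.12,0,0,0,1],[0.2,-0.04,-0.12,0,0,0,1],[0.3,-0.06,-0.12,0,0,0,1],[0.3,-0.06,-0.12,0,0,0,1]]]}}

```text
clock: 12.88
position: [0.5365, -0.0172, 0.2239]
ee_rot: [-2.572, -1.804, -0.004]
force: [1.2, 0.4, 0.0]
width: 0.194
gripper_force: 0.0
```

Emit:
{"fn": "jog_arm", "kwargs": {"motion": [[[0.12,0,0,0,0,0,1],[0.12,0,0,0,0,0,1],[0.12,0,0,0,0,0,1],[0.12,0,0,0,0,0,1],[0.12,0,0,0,0,0,1],[0.12,0,0,0,0,0,1]]]}}

```text
clock: 13.38
position: [0.5767, 0.0936, 0.2228]
ee_rot: [-2.57, -1.805, -0.0]
force: [0.3, 0.6, -0.5]
width: 0.008
gripper_force: 0.0
```

```bash
python3 -c "
from h import *
where()
im={n:cv2.cvtColor(np.mean([get_image(n) for _ in range(4)],0).astype(np.uint8),cv2.COLOR_RGB2BGR) for n in('top','side')}
for n in im: cv2.imwrite(f'pics/{n}4.png',im[n])
a=im['top'][160:260,270:370];b=im['side'][200:300,230:330]
cv2.imwrite('pics/c4.png',cv2.convertScaleAbs(np.hstack([cv2.resize(x,(400,400),interpolation=2) for x in(a,b)]),alpha=1.6))"
```

```text
t 13.38 sel xyz [-0.0319  0.224   0.1678] R 0.1708 q -0.188 tilt 0.001 F [ 0.3  0.6 -0.5] w 0.008 gf 0.0
```

View pics/c4.png

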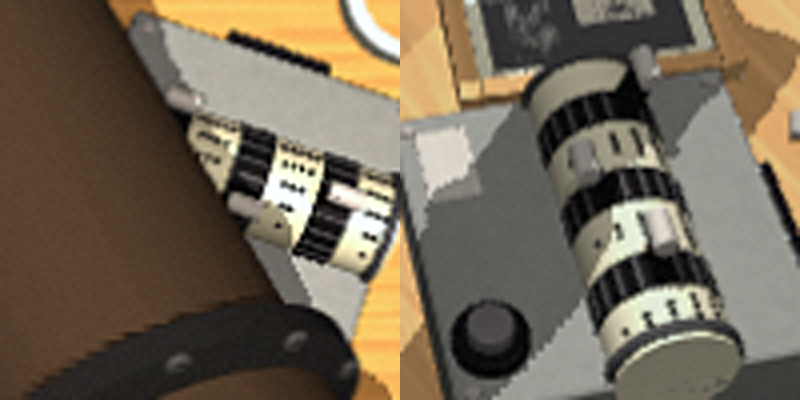

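The bars now stand at top-crop (187,98), (247,207), (351,194) and side-crop (247,67), (183,160), (260,228). That looks like far, near and top, as wanted. I'll check the angles against the original fit.

```bash
cat > chk.py <<'E'
import io,contextlib
with contextlib.redirect_stdout(io.StringIO()): exec(open("fit.py").read())
T=np.array([(187,98),(247,207),(351,194)])/4+[270,160]-.4; S=np.array([(247,67),(183,160),(260,228)])/4+[230,200]-.4
for i,(v,q0) in enumerate(((.056,.4),(0,-.4),(-.056,0))):
    B=lambda q:sel([[.064*np.sin(q),v,.055+.064*np.cos(q)]])
    for m,g in(("both",(1,1)),("top",(1,0)),("side",(0,1))):
        r2=least_squares(lambda q:np.r_[g[0]*(proj("top",B(q[0]))[0]+p[9:11]-T[i]),g[1]*(proj("side",B(q[0]))[0]+p[11:]-S[i])],[q0])
        print(i,m,r2.x.round(3),r2.fun.round(1))
E
python3 chk.py
```

```text
0 both [0.431] [-1.   0.3  0.1  2.6]
0 top [0.461] [-0.8 -0.2  0.   0. ]
0 side [0.413] [-0.   0.  -0.3  2.5]
1 both [-0.371] [-0.4 -0.4  0.7  2.2]
1 top [-0.381] [-0.5 -0.2  0.   0. ]
1 side [-0.364] [-0.  -0.   0.9  2.1]
2 both [0.039] [-1.1  0.2  0.9  2.8]
2 top [0.058] [-1.  -0.3  0.   0. ]
2 side [0.027] [-0.   0.   0.5  2.8]
```

```bash
cat > ov.py <<'E'
import io,contextlib
with contextlib.redirect_stdout(io.StringIO()): exec(open("fit.py").read())
out=[]
for n,o,(x0,y0) in(("top",p[9:11],(308,185)),("side",p[11:],(262,222))):
    k=400/54; im=cv2.imread(f"pics/{n}0.png")[y0:y0+54,x0:x0+54]; im=cv2.convertScaleAbs(cv2.resize(im,(400,400),interpolation=2),alpha=2)
    for y in(.028,-.028):
        for d in range(1,6):
            a=.4*(d-3)
            q=((proj(n,sel([[.034*np.sin(a),y+e,.055+.034*np.cos(a)] for e in(-.017,.017)]))+o-[x0,y0]+.5)*k).astype(int)
            cv2.line(im,tuple(map(int,q[0])),tuple(map(int,q[1])),(0,0,255),1)
    out.append(im)
cv2.imwrite("pics/ov2.png",np.hstack(out))
E
python3 ov.py
```

View pics/ov2.png

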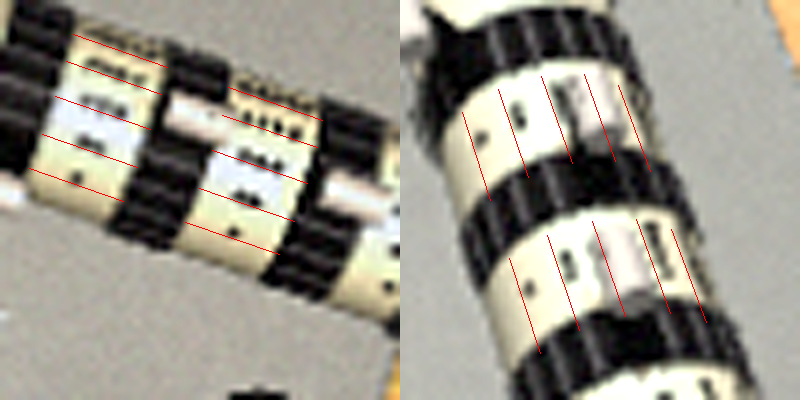

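The dot rows sit about 3 mm toward +x of the fitted model in both views. The bars show about the same bias, so relative to their dots they stand at 0.4, -0.4 and 0, within about 0.02 rad. Next is the key. I'll turn the tool 90° so the gripper body stays clear of the right bar.

```bash
cat >> h.py <<'E'
def key(z): return AX*[1,1,0]-.0883*EX-.061*EY+z*EZ, np.c_[-EX,EY,-EZ]
E
python3 -c "
from h import *
print(observe()['joints'].round(2)); print(rel(*key(.19)))"
```

```text
[ 0.02  0.4  -0.38  1.66  0.16  1.11 -0.75]
[-0.2852, -0.0559, 0.0329, 0.0012, -0.0012, -1.5732]
```

Emit:
{"fn": "jog_arm", "kwargs": {"motion": [[[-0.04,-0.01,0,0,0,0.12,1],[-0.08,-0.02,0,0,0,0.24,1],[-0.12,-0.03,0,0,0,0.36,1],[-0.16,-0.04,0,0,0,0.48,1],[-0.2,-0.045,0,0,0,0.6,1],[-0.24,-0.05,0,0,0,0.72,1],[-0.27,-0.055,0,0,0,0.84,1],[-0.285,-0.056,0,0,0,0.96,1],[-0.285,-0.056,0,0,0,1.08,1],[-0.285,-0.056,0,0,0,1.2,1]]]}}

```text
clock: 14.62
position: [0.4267, -0.1564, 0.223]
ee_rot: [-3.14, -0.024, -0.001]
force: [0.2, 0.4, 1.1]
width: 0.005
gripper_force: 0.0
```

```bash
sed -i 's/np.c_\[-EX,EY,-EZ\]/np.c_[EX,-EY,-EZ]/' h.py; python3 -c "
from h import *
where();print(observe()['joints'].round(2)); print(rel(*key(.12)))"
```

```text
t 14.62 sel xyz [-0.0886 -0.062   0.168 ] R 0.1899 q -0.485 tilt -0.0 F [0.2 0.4 1.1] w 0.005 gf 0.0
[ 0.31  0.17 -0.09  1.97  0.02  1.01 -1.34]
[0.0005, -0.0007, 0.103, -0.0013, -0.0005, 0.3601]
```

Emit:
{"fn": "jog_arm", "kwargs": {"motion": [[[0,0,0.03,0,0,0.12,1],[0,0,0.06,0,0,0.24,1],[0,-0.0005,0.09,0,0,0.36,1],[0,-0.0005,0.11,0,0,0.36,1],[0,-0.0005,0.125,0,0,0.36,1],[0,-0.0005,0.135,0,0,0.36,1],[0,-0.0005,0.135,0,0,0.36,1]]]}}

```text
clock: 15.2
position: [0.4262, -0.1538, 0.0861]
ee_rot: [-3.096, 0.524, 0.005]
force: [-0.6, 0.5, 0.1]
width: 0.005
gripper_force: 0.0
```

```bash
python3 -c "
from h import *
where(); print(observe()['position'],rel(*key(.07)))
r=get_image('side'); cv2.imwrite('pics/k.png',cv2.convertScaleAbs(cv2.resize(cv2.cvtColor(r,cv2.COLOR_RGB2BGR)[220:320,200:300],(600,600),interpolation=2),alpha=1.8))"
```

```text
t 15.2 sel xyz [-0.0899 -0.0598  0.0311] R 0.0951 q -1.238 tilt 0.004 F [-0.6  0.5  0.1] w 0.005 gf 0.0
[ 0.42618813 -0.15383294  0.08606345] [0.0016, 0.0013, 0.0161, -0.0013, 0.0035, 0.0094]
```

View pics/k.png

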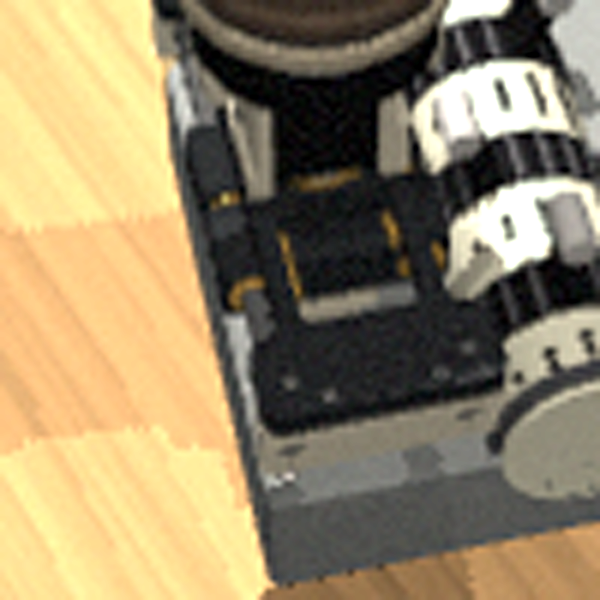

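The gripper hides the key, though the body clears the wheels. I'll press down by feel in small steps.

Emit:
{"fn": "jog_arm", "kwargs": {"motion": [[[0.0015,0.001,0.005,0,0,0,1],[0.0015,0.001,0.009,0,0,0,1],[0.0015,0.001,0.011,0,0,0,1],[0.0015,0.001,0.013,0,0,0,1],[0.0015,0.001,0.013,0,0,0,1]]]}}

```text
clock: 15.67
position: [0.429, -0.1558, 0.0749]
ee_rot: [-3.096, 0.525, -0.002]
force: [0.2, -1.0, 2.8]
width: 0.008
gripper_force: 1.3
```

Emit:
{"fn": "jog_arm", "kwargs": {"motion": [[[0,0,0.001,0,0,0,1],[0,0,0.002,0,0,0,1],[0,0,0.002,0,0,0,1]]]}}

```text
clock: 15.92
position: [0.429, -0.1558, 0.0729]
ee_rot: [-3.096, 0.525, -0.002]
force: [0.9, -2.5, 3.6]
width: 0.005
gripper_force: 1.9
```

Emit:
{"fn": "jog_arm", "kwargs": {"motion": [[[0,0,0.001,0,0,0,1],[0,0,0.002,0,0,0,1],[0,0,0.002,0,0,0,1]]]}}

```text
clock: 16.17
position: [0.4291, -0.1558, 0.0712]
ee_rot: [-3.096, 0.525, -0.002]
force: [-0.4, -0.5, 10.8]
width: 0.001
gripper_force: 5.3
```

Emit:
{"fn": "jog_arm", "kwargs": {"motion": [[[0,0,0.001,0,0,0,1],[0,0,0.001,0,0,0,1],[0,0,0.001,0,0,0,1]]]}}

```text
clock: 16.42
position: [0.4291, -0.1558, 0.0709]
ee_rot: [-3.096, 0.525, -0.002]
force: [-4.0, -1.5, 23.7]
width: 0.001
gripper_force: 11.5
```

Emit:
{"fn": "jog_arm", "kwargs": {"motion": [[[0,0,-0.003,0,0,0,1],[0,0,-0.003,0,0,0,1],[0,0,-0.003,0,0,0,1]]]}}

```text
clock: 16.67
position: [0.429, -0.1557, 0.073]
ee_rot: [-3.096, 0.525, -0.002]
force: [1.5, -2.9, 4.2]
width: 0.007
gripper_force: 1.9
```

Emit:
{"fn": "jog_arm", "kwargs": {"motion": [[[0,0,-0.002,0,0,0,1],[0,0,-0.002,0,0,0,1],[0,0,-0.002,0,0,0,1]]]}}

```text
clock: 16.92
position: [0.4286, -0.1554, 0.0747]
ee_rot: [-3.096, 0.524, -0.0]
force: [1.4, -0.9, 3.3]
width: 0.005
gripper_force: 1.4
```

Emit:
{"fn": "jog_arm", "kwargs": {"motion": [[[0,0,-0.002,0,0,0,1],[0,0,-0.002,0,0,0,1],[0,0,-0.002,0,0,0,1]]]}}

```text
clock: 17.17
position: [0.4283, -0.1553, 0.0766]
ee_rot: [-3.096, 0.524, 0.001]
force: [1.1, 0.8, 1.7]
width: 0.005
gripper_force: 0.9
```

Emit:
{"fn": "jog_arm", "kwargs": {"motion": [[[0,0,-0.002,0,0,0,1],[0,0,-0.002,0,0,0,1],[0,0,-0.002,0,0,0,1]]]}}

```text
clock: 17.42
position: [0.428, -0.1553, 0.0786]
ee_rot: [-3.096, 0.524, 0.002]
force: [0.9, -0.2, -0.3]
width: 0.004
gripper_force: 0.0
```

The key hit a hard stop at z ≈ 0.071 after first contact near 0.0775. That is about 6 mm at about 5 N, so it went fully down. I'll retreat and check.

Emit:
{"fn": "jog_arm", "kwargs": {"motion": [[[0,0,-0.03,0,0,0,1],[0,0,-0.07,0,0,0,1],[0,0,-0.11,0,0,0,1],[0,-0.04,-0.13,0,0,0,1],[0,-0.08,-0.13,0,0,0,1],[0,-0.12,-0.13,0,0,0,1],[0,-0.16,-0.13,0,0,0,1],[0,-0.2,-0.13,0,0,0,1],[0,-0.24,-0.13,0,0,0,1],[0,-0.24,-0.13,0,0,0,1]]]}}

```text
clock: 18.25
position: [0.5087, 0.0799, 0.2091]
ee_rot: [-3.094, 0.509, -0.0]
force: [0.2, 0.0, 1.0]
width: 0.003
gripper_force: 0.0
```

Emit:
{"fn": "jog_arm", "kwargs": {"motion": [[[-0.04,-0.1,0,0,0,0,1],[-0.04,-0.1,0,0,0,0,1],[-0.04,-0.1,0,0,0,0,1],[-0.04,-0.1,0,0,0,0,1],[-0.04,-0.1,0,0,0,0,1]]]}}

```text
clock: 18.67
position: [0.5019, 0.1797, 0.2088]
ee_rot: [-3.097, 0.519, 0.002]
force: [0.0, -1.3, 0.5]
width: 0.002
gripper_force: 0.0
```

```bash
python3 -c "
from h import *
where()
im={n:cv2.cvtColor(np.mean([get_image(n) for _ in range(4)],0).astype(np.uint8),cv2.COLOR_RGB2BGR) for n in('top','side')}
a=im['top'][150:250,270:370];b=im['side'][200:300,230:330]
cv2.imwrite('pics/c5.png',cv2.convertScaleAbs(np.hstack([cv2.resize(x,(400,400),interpolation=2) for x in(a,b)]),alpha=1.6))
for q,n in(('frame_left','side'),('frame_right','side'),('frame_right','top'),('frame_left','top')):
  r=silhouettes(q,n); print(q,n,r and (r[0]['pixel'],r[0]['p'],r[0]['mask'].sum()))"
```

```text
t 18.67 sel xyz [-0.1314  0.2798  0.1538] R 0.2023 q -0.707 tilt 0.001 F [ 0.  -1.3  0.5] w 0.002 gf 0.0
frame_left side ([275.5, 199.5], 0.67, np.int64(2515))
frame_right side ([326.4, 350.8], 0.62, np.int64(4715))
frame_right top []
frame_left top ([262.3, 173.7], 0.8, np.int64(3140))
```

View pics/c5.png

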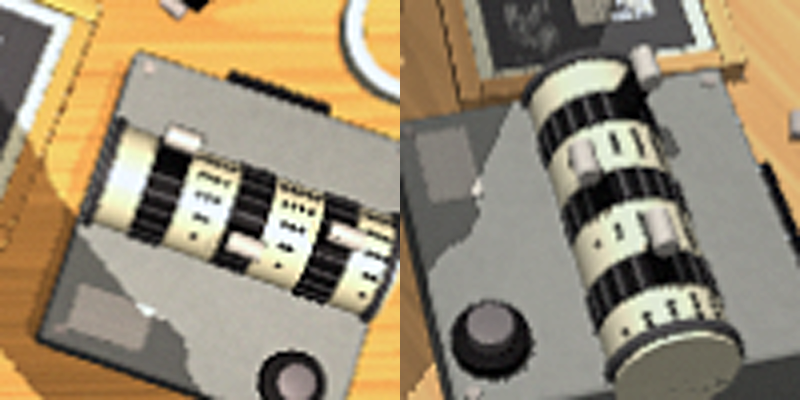

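The wheel bars are unchanged: left far at (183,137), middle near at (243,246), right on top at (349,236). The key is up again and the frames have not moved.

```bash
python3 -c "
from cell import *
print(sign_off())"
```

```text
the job is handed in; nothing more can be done
None
```

I set the thumbwheels to 4-2-3, pressed the store key down to its stop (about 6 mm) and let it spring back, left both picture frames where they were, and handed the job in at about 19 s on the robot's clock.

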